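# Hold a screen frame against the sprung fence for clamping

### The arm

A 6-joint arm with a two-finger parallel gripper is mounted at the origin on the work surface. World frame = base frame: x ahead of the robot, y to its left, z up, the work surface at z = 0. Lengths are in m, angles in rad, forces in N, time in s.
With the tool pointing down it reaches from about 0.375 to 0.9 m from the base axis. Payload 3.1 kg.
Tool frame: the origin (TCP) lies at the very end of the fingers, on their centre line; the grasp point (between the pads) lies 19 mm behind it (robot.grip_depth is the distance from the TCP to the grasp point, in m); z points along the fingers, y is the direction in which the jaws open and shut (so a half turn about z gives the same grasp; the last joint's range is limited). The gripper opens to 87 mm and grips with 3 to 60 N. Pads are 19 mm wide; open, the fingers measure 117 mm over their backs; the gripper's body (75 mm by 190 mm) begins 51 mm behind the grasp point.
Start: joints at [1.135, 0.527, 1.433, -0, 1.181, -0.178], TCP at [0.159, 0.604, 0.223] pointing down, gripper open.
Joint ranges: [-3.08, 3.08], [-0.75, 2.2], [0.22, 2.44], [-1.43, 4.57], [0, 2.65], [-2.85, 2.85]. Speed limits (rad/s): [2.79, 2.79, 3.14, 3.14, 3.14, 3.14].

### API

Orientations are given as a unit quaternion [x, y, z, w].
In Python, from rig import robot gives the robot as it stands.
- The arm moves only by the tool drive_tool, never from a script. Its argument "series" is a list of rows, each a list of 7 numbers: the shift along the tool's x, y, z in m, then the turn, a rotation vector about the tool's x, y, z in degrees, then the opening, from 0 (shut) to 1 (fully open). A call has 1 to 5 rows; each row shifts and turns the commanded pose from where the row before left it, along the tool's axes as they then stand; what a row does not reach is not made up. A row lasts 1/8 s, in which the tool goes at most 62.5 mm and 10.7 degrees, less where a joint would pass 70% of its speed; a pose out of reach is approached as far as the arm can. A call is refused whole if a number of a shift passes 0.0625 or a number of a turn 10.7, either way. A call with a gripper value outside its range is refused whole. The fingers move at their own pace and stop on an object; "squeeze" is the grip in N (left out, the last holds). Time passes only in rows, so rows that do not move let the fingers close. It gives the time, the measured TCP pose, the force and the opening at its end, in the units of the state.
- robot.get_obs(): the state, without advancing time (a new reading comes with each control period).
- robot.camera(name): name is "scene" or "top" or "wrist"; returns (picture, depth): 420x560x3 uint8, blue, green, red; 420x560 float32, m along the optical axis (not along the pixel's ray), 0 where there is no reading.
- robot.camera_model(name): a dict with "fx", "fy", "cx", "cy" (pixels), "R" (3x3) and "t" (3): a world point X has camera coordinates R X + t. Camera axes: x right, y down, z forward; pixel columns grow to the right and rows downward; lengths in m; the calibration is good to about 2 mm. A picture is of the moment at which its call begins: read the wrist's pose just before it. camera_model takes no time and is no camera call; for the wrist camera it gives the pose at the moment of the call.
- robot.hand_in(): hands the job in, once; it reports no verdict.
The state is a dict: "time": time; "q": joint angles; "joint_velocities": joint speeds; "joint_torque": joint torques, N m; "position": TCP position; "tool_rot": TCP orientation; "ft_force": force on the tool from outside, world axes, zero at the start; "moment": the same for the moment, N m; "grip_width": finger opening in m.
Only numpy, scipy, OpenCV 4.12 (cv2) and the standard library are available. Lean on these libraries where they do the work, as an engineer would, in place of code of your own. Each camera call takes 0.05 s, during which the arm holds its last target. There are 200 camera calls.

### The job

Knock the red stop pin down flush with the green plate using the mallet (not your fingers), and set the mallet back down on the bench, clear of the fixture. Then slide the aluminium screen frame flat along the plate, over the pin, until its far rail bears squarely on the sprung fence bar, about centred, and keep pressing steadily with about 12 N, so that the bar's front face stands at the yellow marks, half way into its travel, for me to tighten the clamps. Never press harder than 25 N, leave the ink jar, tape roll and squeegee where they are, and finish while still holding the frame pressed there.

Things in the scene. Friction and masses are not known exactly. Their poses are not given: they have to be found in the camera images.
- fixture: Registration fixture fixed to the bench: green plate 12 mm thick, spanning own x -125 to +205 mm and y -150 to +150 mm about its origin (on the bench). Own +x runs to the fence. Red pin at x 112, y 0; the fence bar's free front face at x 150 mm; a dark steel block, top 42 mm above the bench, behind the bar.
- mark (a point): Middle of one of two 8 (x) by 22 mm yellow marks on the plate beside the bar's ends, at fixture x = 162, y = 135 (the other at y = -135) mm: the bar's front face should end level with them.
- clamp (a point): Screw tip of one of two open aluminium clamps, at fixture x = 152, y = 85 (the other at y = -85) mm, 48 mm above the bench, so the frame passes under. Each has an arm 26 mm wide from x = 141 to 205 mm, 64 to 72 mm above the bench, and a black knob 32 mm across, top 104 mm above the bench. To be left as they are.
- bar (a joint): Travel of the sprung aluminium fence bar (14 thick, 240 wide in the fixture's y, 24 mm high, 2 mm above the plate) in m: 0 free, grows as it is pushed along the fixture's +x, stop at 0.024. A spring of 1000 N/m pushes it back, so 0.012 means 12 N. It returns when let go.
- bar_face (a point): Middle of the front face of the fence bar (the face that the frame bears on), 14 mm above the plate; it moves with the bar.
- pin (a joint): Travel of the red stop pin in m: 0 up (standing 14 mm proud of the plate), 0.014 down flush. Needs about 6 to 8 N, and stays where it is left, held by friction. Starts within 2 mm of the top.
- pin_top (a point): Centre of the top of the red stop pin (16 mm across); it moves with the pin, 26 mm above the bench when fully up, 12 mm when flush. While up it blocks the frame's far rail.
- frame: Bare aluminium screen frame, 150 (own x) by 220 (own y) by 22 mm high, flat on the plate, about 0.35 kg. Origin: centre of its underside. Rails 20 mm wide; near rail (blue patches on its corners) centred on x = -65, far rail on +65 mm. Rails run 3 mm above the plate on slippery 20 mm corner pads, so it passes over a pin up to 3 mm proud. Starts 35 to 65 mm short of the pin, slightly askew.
- mallet: Mallet, about 0.4 kg, standing on one face of its black rubber head, left or right of the fixture. Head: upright cylinder 48 mm across, 100 mm tall, orange band; origin: centre of its lower face. The rectangular wooden handle, 22 mm wide, 24 mm high, runs level along own -x from the head to x = -162 mm, its axis 50 mm above the lower face.
- ink_jar: Ink jar, 72 mm across and 100 mm tall, yellow label, black cap, 0.45 kg; origin: centre of its underside. To be left alone.
- tape_roll: Roll of blue tape lying flat, 90 mm across, 25 mm high; origin: centre of its underside. To be left alone.
- squeegee: Squeegee standing blade up: wooden grip 30 by 120 (own y) by 50 mm high, green blade up to 75 mm; origin: centre of its underside. To be left alone.

How it is judged:
By the outcome, as a careful person would: the job done as asked, in the order asked, and still so for the second after the job is handed in, while the arm keeps its last pose, push and grip.
It also fails if it takes over 69 s, if anything falls off the work surface, if the arm or the gripper's body presses on something with over 40 N, if the wrist force passes 120 N, or if a joint passes its speed limit or range.

## Working session

There is one attempt and no reset: what is moved stays moved. The work goes in short steps, Python scripts to look and compute and a tool call to move; the robot and the scene stay as the last step left them, time stands still between calls to the robot, and variables do not carry over. Pictures are saved under pics/ and viewed, about 8 in all and at most 12, crops included, and the job is handed in when it is done.

Besides the shell and the picture viewer there is one more tool, called after "Emit:" as name(argument=value, ...) on one line, values as JSON. drive_tool: Moves the arm, as the interface text tells. Its arguments: {"type":"object","properties":{"series":{"type":"array"},"squeeze":{"type":"number"}},"required":["series"]}

```bash
mkdir -p pics; ls; python3 - <<'E'
from rig import robot
import cv2,numpy as np
o=robot.get_obs()
for k in("time","position","tool_rot","ft_force","grip_width"):print(k,o[k])
for n in("top","scene"):
    p,d=robot.camera(n);cv2.imwrite(f"pics/{n}0.png",p);np.save(f"{n}0.npy",d)
    m=robot.camera_model(n);print(n,m)
E
```

```text
pics
time 0.0
position [0.15899035 0.60367105 0.2215765 ]
tool_rot [ 1.28546483e-01  9.91702882e-01 -1.03752862e-03 -3.44155250e-04]
ft_force [0.811002   0.60962847 0.02516108]
grip_width 0.08684962149600918
top {'fx': 499.8301908319521, 'fy': 499.8301908319521, 'cx': 271.86234299286974, 'cy': 203.0066149800261, 'R': array([[ 0.01468946, -0.99965558,  0.02174715],
       [-0.99777363, -0.01606991, -0.0647266 ],
       [ 0.06505378, -0.02074794, -0.99766604]]), 't': array([-0.02340734,  0.63036096,  1.07625815])}
scene {'fx': 381.0326207164849, 'fy': 381.0326207164849, 'cx': 282.0106267046749, 'cy': 212.15348660479077, 'R': array([[ 0.81443342,  0.5801355 , -0.01187411],
       [ 0.41921049, -0.6024184 , -0.67923091],
       [-0.40119915,  0.5482106 , -0.73382857]]), 't': array([-0.50329364, -0.23007971,  1.13160378])}
```

View pics/top0.png

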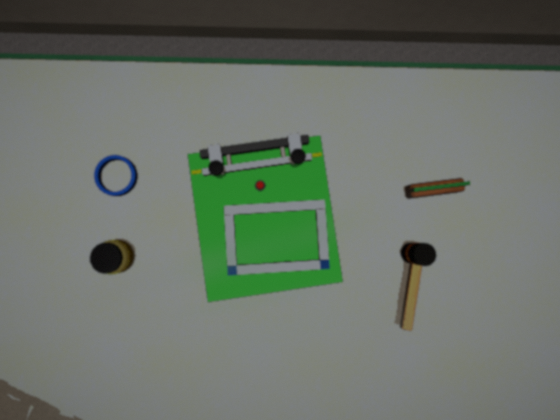

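View pics/scene0.png

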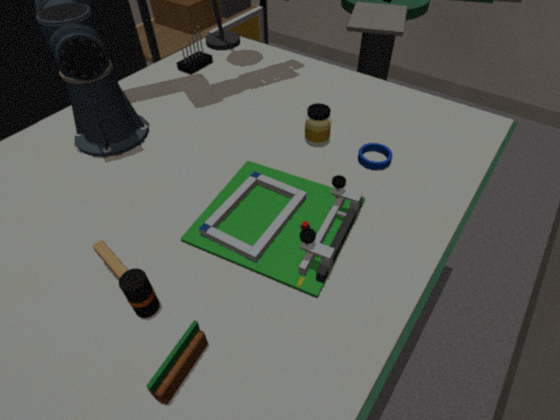

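The top view shows the fixture (plate corners at about (188,154), (321,136), (342,282), (208,301)), the pin at (261,185), and the mallet on the right with its head top at about (424,254) and handle end at (407,329). The jar, tape and squeegee are at the sides. Next I'll enlarge it for measuring.

```bash
cat > h.py <<'E'
from rig import robot
import cv2,numpy as np
from scipy.spatial.transform import Rotation as Ro
def at_z(m,px,z):
    px=np.atleast_2d(px).astype(float)
    r=np.c_[(px[:,0]-m['cx'])/m['fx'],(px[:,1]-m['cy'])/m['fy'],np.ones(len(px))]@m['R']
    c=-m['R'].T@m['t']
    return c+r*((z-c[2])/r[:,2])[:,None]
def proj(m,X):
    c=np.atleast_2d(X)@m['R'].T+m['t']
    return c[:,:2]/c[:,2:]*[m['fx'],m['fy']]+[m['cx'],m['cy']]
def obs():
    o=robot.get_obs()
    print('t',round(o['time'],2),'p',np.round(o['position'],4),'F',np.round(o['ft_force'],1),'w',round(o['grip_width'],4))
    print('axes x,y,z rows',np.round(Ro.from_quat(o['tool_rot']).as_matrix().T,3).tolist(),'q',np.round(o['q'],2))
    return o
E
python3 - <<'E'
from h import *
p=cv2.imread('pics/top0.png');m=robot.camera_model('top')
c=p[125:340,180:450];cv2.imwrite('pics/crop1.png',cv2.resize(c,None,fx=2.75,fy=2.75,interpolation=cv2.INTER_CUBIC))
print(at_z(m,[(188,154),(321,136),(342,282),(208,301)],.012))
hsv=cv2.cvtColor(p,cv2.COLOR_BGR2HSV)
r=cv2.inRange(hsv,(0,150,60),(8,255,255));r[:,:230]=0;r[:,300:]=0
print('pin',at_z(m,np.argwhere(r)[:,::-1].mean(0),.026))
d=np.load('top0.npy')
for u,v in[(424,254),(410,300),(407,325),(261,185),(275,208)]:
    print(u,v,d[v,u], at_z(m,(u,v),0)[0][:2])
    c=np.array([(u-m['cx'])/m['fx'],(v-m['cy'])/m['fy'],1])*d[v,u];print(m['R'].T@(c-m['t']))
E
```

```text
[[ 0.73713097  0.17375005  0.012     ]
 [ 0.78312606 -0.12156947  0.012     ]
 [ 0.45986061 -0.170488    0.012     ]
 [ 0.41509194  0.12210144  0.012     ]]
pin [[0.66963977 0.01358561 0.026     ]]
424 254 1.0163119 [ 0.52321984 -0.35604295]
[ 0.52649101 -0.32292902  0.10113265]
410 300 1.0470914 [ 0.42103712 -0.32420757]
[ 0.42891637 -0.30521365  0.0635503 ]
407 325 1.0465304 [ 0.36617294 -0.31734314]
[ 0.37666619 -0.29960728  0.06058899]
261 185 1.0949442 [0.67202311 0.01080256]
[0.6695255  0.01076397 0.0247034 ]
275 208 1.0812665 [ 0.62092581 -0.02130611]
[ 0.61894893 -0.02033219  0.03576191]
```

View pics/crop1.png

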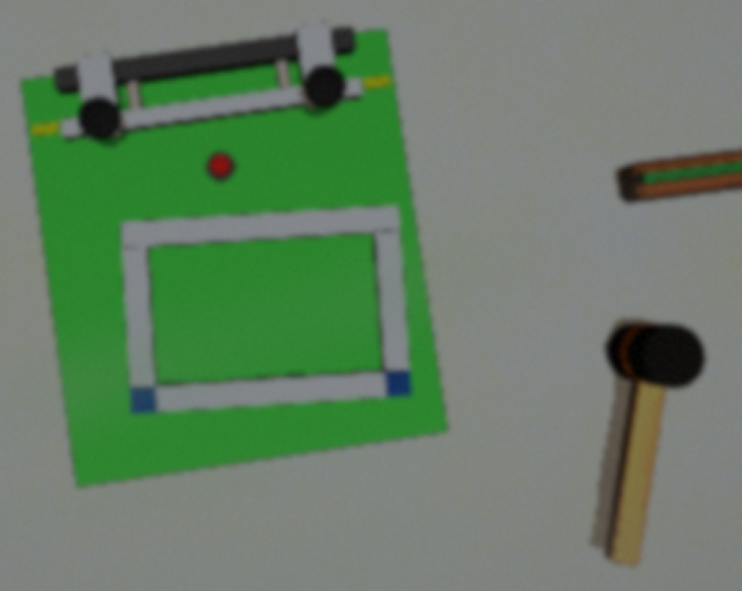

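Crop (2.75×, offset 180,125). Frame corners are at (122,222), (398,207), (411,394) and (131,412). The mallet head top is at (672,357), and its handle runs from (650,388) to (622,558).

```bash
cat >> h.py <<'E'
def to(x,y,z,jaw):
    o=obs();R=Ro.from_quat(o['tool_rot']).as_matrix()
    d=np.array([x,y,z])-o['position']
    cur=np.degrees(np.arctan2(R[1,1],R[0,1]));t=(jaw-cur+90)%180-90
    a=np.radians(cur+t);yf=np.array([np.cos(a),np.sin(a),0]);zf=np.array([0,0,-1]);xf=np.cross(yf,zf)
    print('jaw now %.1f turn about tool z %.1f'%(cur,-t),'tilt fix (tool rv deg)',np.round(np.degrees(Ro.from_matrix(R.T@np.c_[xf,yf,zf]).as_rotvec()),2))
    print('shift cur axes mm',np.round(R.T@d*1e3,1),'final axes mm',np.round(1e3*np.array([xf@d,yf@d,zf@d]),1))
def fx(x,y,z=0):  # fixture to world
    a=np.radians(FY);return np.array([FO[0]+x*np.cos(a)-y*np.sin(a),FO[1]+x*np.sin(a)+y*np.cos(a),z])
FY=8.86;FO=(0.5593,-0.0052)
E
python3 - <<'E'
from h import *
m=robot.camera_model('top')
k=lambda l:np.array(l)/2.75+[180,125]
F=at_z(m,k([(122,222),(398,207),(411,394),(131,412)]),.034)[:,:2]
a=F[:2].mean(0)-F[2:].mean(0);print('frame c',F.mean(0),'yaw',np.degrees(np.arctan2(a[1],a[0])),np.linalg.norm(a),'far mid',F[:2].mean(0))
th=np.radians(FY);r=F.mean(0)-FO;print('frame in fixture',r@[np.cos(th),np.sin(th)],r@[-np.sin(th),np.cos(th)])
h=at_z(m,k([(672,357)]),.1)[0];H=at_z(m,k([(650,388),(622,558)]),.062)
e=H[0]-H[1];y=np.arctan2(e[1],e[0]);print('head',h,'handle',H[:,:2],'yaw',np.degrees(y))
print('head from end',H[1][:2]+.162*np.array([np.cos(y),np.sin(y)]))
print('bar marks',at_z(m,k([(46,129),(377,82)]),.012),fx(.162,.135),fx(.162,-.135))
print('pin',fx(.112,0))
to(.459,-.313,.2,81)
E
```

```text
frame c [ 0.55616261 -0.02487974] yaw 4.160268270779492 0.1478757342832625 far mid [ 0.62990565 -0.0195158 ]
frame in fixture -0.0061310393310372606 -0.01896169456250016
head [ 0.52480659 -0.32403651  0.1       ] handle [[ 0.49962525 -0.31940683]
 [ 0.37089324 -0.29745636]] yaw -9.676603524169176
head from end [ 0.53058834 -0.32468643]
bar marks [[ 0.69751156  0.15347958  0.012     ]
 [ 0.74053007 -0.11318403  0.012     ]] [0.69857417 0.15314047 0.        ] [ 0.74015974 -0.11363779  0.        ]
pin [0.66996357 0.01205031 0.        ]
t 0.1 p [0.159  0.6037 0.2217] F [ 0.2 -0.2  0.2] w 0.087
axes x,y,z rows [[-0.967, 0.255, 0.0], [0.255, 0.967, -0.002], [-0.001, -0.002, -1.0]] q [ 1.13  0.53  1.43 -0.    1.18 -0.18]
jaw now 75.2 turn about tool z -5.8 tilt fix (tool rv deg) [-0.11 -0.03 -5.77]
shift cur axes mm [-523.8 -809.9   23.1] final axes mm [-439.7 -858.5   21.7]
```

Emit:
drive_tool(series=[[0, 0, 0, 0, 0, -5.8, 1], [-0.048, -0.0365, 0, 0, 0, 0, 1], [-0.048, -0.0365, 0, 0, 0, 0, 1], [-0.048, -0.0365, 0, 0, 0, 0, 1], [-0.048, -0.0365, 0, 0, 0, 0, 1]])

```text
time: 0.72
position: [0.3271, 0.4286, 0.2223]
tool_rot: [0.078, 0.997, -0.0, -0.0]
ft_force: [1.3, 0.7, -0.1]
grip_width: 0.087
```

Emit:
drive_tool(series=[[-0.048, -0.0365, 0, 0, 0, 0, 1], [-0.048, -0.0365, 0, 0, 0, 0, 1], [-0.048, -0.0365, 0, 0, 0, 0, 1], [-0.0105, -0.06, 0, 0, 0, 0, 1], [-0.0105, -0.06, 0, 0, 0, 0, 1]])

```text
time: 1.35
position: [0.4536, 0.1758, 0.2221]
tool_rot: [0.078, 0.997, -0.0, -0.0]
ft_force: [0.9, -0.3, 0.2]
grip_width: 0.087
```

Emit:
drive_tool(series=[[-0.0105, -0.06, 0, 0, 0, 0, 1], [-0.0105, -0.06, 0, 0, 0, 0, 1], [-0.0105, -0.06, 0, 0, 0, 0, 1], [-0.0105, -0.06, 0, 0, 0, 0, 1], [-0.0105, -0.06, 0, 0, 0, 0, 1]])

```text
time: 1.98
position: [0.4581, -0.1287, 0.2224]
tool_rot: [0.078, 0.997, 0.0, -0.0]
ft_force: [1.5, 0.1, 0.3]
grip_width: 0.087
```

Emit:
drive_tool(series=[[-0.0105, -0.06, 0, 0, 0, 0, 1], [-0.0105, -0.06, 0, 0, 0, 0, 1], [0, 0, 0, 0, 0, 0, 1]])

```text
time: 2.35
position: [0.4609, -0.2535, 0.2224]
tool_rot: [0.081, 0.997, -0.001, 0.001]
ft_force: [-0.6, 1.2, 0.5]
grip_width: 0.087
```

Emit:
drive_tool(series=[[-0.0085, -0.059, 0, 0, 0, 0, 1], [0, 0, 0.055, 0, 0, 0, 1], [0, 0, 0.055, 0, 0, 0, 1], [0, 0, 0.045, 0, 0, 0, 1], [0, 0, 0.036, 0, 0, 0, 1]])

```text
time: 2.98
position: [0.4589, -0.3062, 0.0295]
tool_rot: [0.078, 0.997, 0.001, -0.001]
ft_force: [0.8, -0.9, 1.0]
grip_width: 0.087
```

Emit:
drive_tool(series=[[0, 0, 0, 0, 0, 0, 0.4], [0, 0, 0, 0, 0, 0, 0.2], [0, 0, 0, 0, 0, 0, 0.1], [0, 0, 0, 0, 0, 0, 0], [0, 0, 0, 0, 0, 0, 0]], squeeze=20)

```text
time: 3.6
position: [0.46, -0.3085, 0.0324]
tool_rot: [0.078, 0.997, -0.001, 0.001]
ft_force: [0.6, -0.7, -1.1]
grip_width: 0.0452
```

```bash
python3 - <<'E'
from h import *
obs()
p,d=robot.camera('wrist');q,_=robot.camera('scene')
cv2.imwrite('pics/w1.png',np.hstack([cv2.resize(p,(400,300)),cv2.resize(q[140:410,40:400],(400,300))]))
E
```

```text
t 3.6 p [ 0.46   -0.3085  0.0324] F [ 0.6 -0.7 -1.1] w 0.0452
axes x,y,z rows [[-0.988, 0.156, -0.001], [0.156, 0.988, -0.001], [0.001, -0.001, -1.0]] q [-0.79  0.72  1.75  0.    0.67 -2.21]
```

View pics/w1.png

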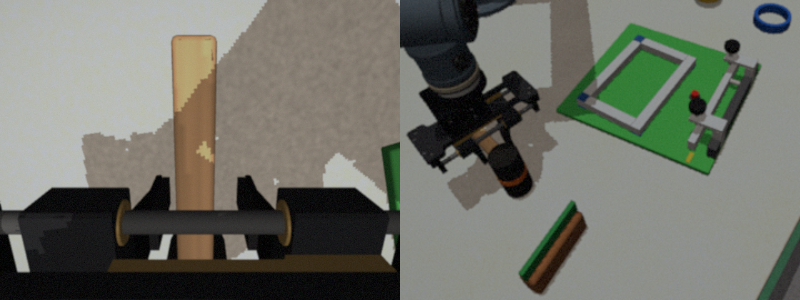

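The wrist view shows the handle between the fingers, roughly centred. I'll keep closing, then grip hard and lift.

Emit:
drive_tool(series=[[0, 0, 0, 0, 0, 0, 0], [0, 0, 0, 0, 0, 0, 0], [0, 0, 0, 0, 0, 0, 0], [0, 0, 0, 0, 0, 0, 0]], squeeze=20)

```text
time: 4.2
position: [0.4597, -0.3084, 0.0316]
tool_rot: [0.078, 0.997, -0.0, 0.0]
ft_force: [-0.4, -1.9, 1.0]
grip_width: 0.022
```

Emit:
drive_tool(series=[[0, 0, 0, 0, 0, 0, 0], [0, 0, 0, 0, 0, 0, 0], [0, 0, -0.03, 0, 0, 0, 0], [0, 0, -0.04, 0, 0, 0, 0], [0, 0, 0, 0, 0, 0, 0]], squeeze=60)

```text
time: 4.82
position: [0.4608, -0.3089, 0.1033]
tool_rot: [0.078, 0.997, -0.001, 0.002]
ft_force: [-0.3, -0.3, -4.3]
grip_width: 0.0216
```

```bash
python3 - <<'E'
from h import *
to(.603,.023,.1,80.8)
E
```

```text
t 4.83 p [ 0.4608 -0.3089  0.1033] F [-0.3 -0.3 -4.3] w 0.0216
axes x,y,z rows [[-0.988, 0.156, -0.004], [0.156, 0.988, -0.002], [0.003, -0.003, -1.0]] q [-0.79  0.6   1.72  0.    0.82 -2.21]
jaw now 81.0 turn about tool z 0.2 tilt fix (tool rv deg) [-0.14  0.21  0.25]
shift cur axes mm [-88.8 350.    2.8] final axes mm [-87.3 350.4   3.3]
```

Emit:
drive_tool(series=[[-0.0126, 0.05, 0, 0, 0, 0, 0], [-0.0126, 0.05, 0, 0, 0, 0, 0], [-0.0126, 0.05, 0, 0, 0, 0, 0], [-0.0126, 0.05, 0, 0, 0, 0, 0], [-0.0126, 0.05, 0, 0, 0, 0, 0]])

```text
time: 5.45
position: [0.5596, -0.0687, 0.0992]
tool_rot: [0.078, 0.997, 0.001, -0.002]
ft_force: [1.5, 0.7, -3.6]
grip_width: 0.0213
```

Emit:
drive_tool(series=[[-0.0126, 0.05, 0, 0, 0, 0, 0], [-0.0126, 0.05, 0, 0, 0, 0, 0], [0, 0, 0, 0, 0, 0, 0], [0, 0, 0, 0, 0, 0, 0]])

```text
time: 5.95
position: [0.5994, 0.0243, 0.0995]
tool_rot: [0.078, 0.997, 0.0, -0.002]
ft_force: [-0.2, -0.3, -4.1]
grip_width: 0.0215
```

```bash
python3 - <<'E'
from h import *
obs()
p,d=robot.camera('top');q,_=robot.camera('scene')
cv2.imwrite('pics/s2.png',np.hstack([cv2.resize(p[120:310,180:360],(400,422)),cv2.resize(q[150:300,170:370],(400,300)).repeat(1,0) if 0 else cv2.copyMakeBorder(cv2.resize(q[150:300,170:370],(400,300)),0,122,0,0,cv2.BORDER_CONSTANT)]))
E
```

```text
t 5.95 p [0.5994 0.0243 0.0995] F [-0.2 -0.3 -4.1] w 0.0215
axes x,y,z rows [[-0.988, 0.155, 0.005], [0.155, 0.988, -0.0], [-0.005, 0.0, -1.0]] q [-0.15  0.66  1.6  -0.    0.89 -1.56]
```

View pics/s2.png

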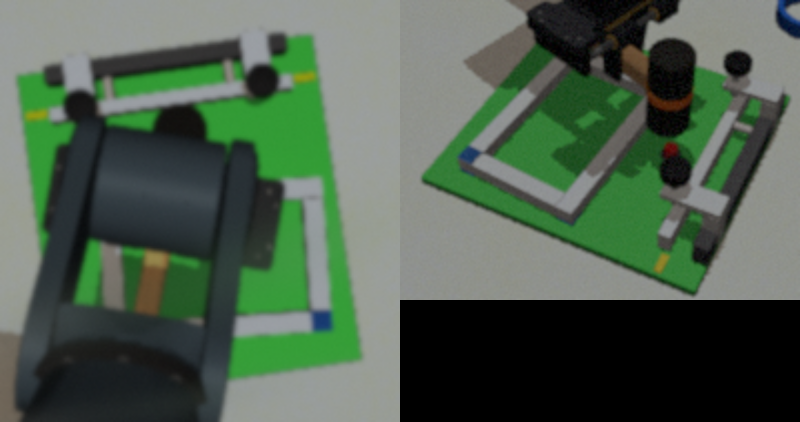

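The head hangs just above and beside the pin. Its far edge in the top view is at about (261,166). I'll check the offset against the pin.

```bash
python3 - <<'E'
from h import *
m=robot.camera_model('top');print(at_z(m,[(261,166.4)],.168), 'expect centre', [.5994+.067+.001,.0243-.011])
s=robot.camera_model('scene')
# scene crop 2x offset(170,150): head bottom ellipse centre ~ (666,125)->px
print(at_z(s,[(170+266/2,150+122/2)],.0685),'pin px pred',proj(s,fx(.112,0,.026)),'seen',170+271/2,150+149/2)
E
```

```text
[[0.69066753 0.01111382 0.168     ]] expect centre [0.6674000000000001, 0.0133]
[[0.66757249 0.0095031  0.0685    ]] pin px pred [[303.9802873  223.73971844]] seen 305.5 224.5
```

Emit:
drive_tool(series=[[-0.003, 0, 0.02, 0, -0.2, 0, 0], [0, 0, 0.018, 0, 0, 0, 0], [0, 0, 0, 0, 0, 0, 0]])

```text
time: 6.42
position: [0.6023, 0.0227, 0.0615]
tool_rot: [0.079, 0.997, 0.0, -0.001]
ft_force: [-1.1, 0.1, -3.6]
grip_width: 0.0216
```

Emit:
drive_tool(series=[[0, 0, 0.004, 0, 0, 0, 0], [0, 0, 0.004, 0, 0, 0, 0], [0, 0, 0.003, 0, 0, 0, 0]])

```text
time: 6.8
position: [0.6047, 0.0231, 0.0535]
tool_rot: [0.078, 0.997, -0.0, 0.002]
ft_force: [-2.9, -1.4, 2.7]
grip_width: 0.0214
```

Emit:
drive_tool(series=[[0, 0, 0.003, 0, 0, 0, 0], [0, 0, 0.002, 0, 0, 0, 0], [0, 0, 0.001, 0, 0, 0, 0]])

```text
time: 7.18
position: [0.6047, 0.0232, 0.0467]
tool_rot: [0.078, 0.997, -0.0, 0.002]
ft_force: [-2.9, -1.1, 4.1]
grip_width: 0.0218
```

Emit:
drive_tool(series=[[0, 0, 0.001, 0, 0, 0, 0], [0, 0, 0.001, 0, 0, 0, 0], [0, 0, 0, 0, 0, 0, 0]])

```text
time: 7.55
position: [0.6047, 0.0232, 0.0445]
tool_rot: [0.078, 0.997, -0.0, 0.002]
ft_force: [-1.3, -1.2, 3.2]
grip_width: 0.0212
```

Emit:
drive_tool(series=[[0, 0, 0.001, 0, 0, 0, 0], [0, 0, 0, 0, 0, 0, 0]])

```text
time: 7.8
position: [0.6045, 0.0232, 0.0438]
tool_rot: [0.078, 0.997, -0.0, 0.002]
ft_force: [-3.1, -1.4, 4.8]
grip_width: 0.0215
```

Emit:
drive_tool(series=[[0, 0, 0.001, 0, 0, 0, 0], [0, 0, 0, 0, 0, 0, 0]])

```text
time: 8.05
position: [0.6044, 0.0232, 0.0436]
tool_rot: [0.078, 0.997, -0.0, 0.002]
ft_force: [-5.1, -1.8, 10.2]
grip_width: 0.0218
```

Emit:
drive_tool(series=[[0, 0, 0.0007, 0, 0, 0, 0], [0, 0, 0, 0, 0, 0, 0]])

```text
time: 8.3
position: [0.6043, 0.0232, 0.0435]
tool_rot: [0.078, 0.997, -0.0, 0.002]
ft_force: [-7.1, -0.9, 13.4]
grip_width: 0.0215
```

Contact went stiff at TCP z 0.0435 m with about 17 N net, so the head is on the plate. I'll lift and check the pin.

Emit:
drive_tool(series=[[0, 0, -0.02, 0, 0, 0, 0], [0, 0, -0.04, 0, 0, 0, 0], [0, 0, 0, 0, 0, 0, 0]])

```text
time: 8.68
position: [0.6068, 0.0235, 0.1037]
tool_rot: [0.078, 0.997, -0.0, 0.005]
ft_force: [0.4, -1.0, -4.0]
grip_width: 0.0214
```

```bash
python3 - <<'E'
from h import *
to(.460,-.3085,.1,80.8)
q,d=robot.camera('scene');s=robot.camera_model('scene')
hsv=cv2.cvtColor(q,cv2.COLOR_BGR2HSV);r=cv2.inRange(hsv,(0,140,50),(8,255,255))|cv2.inRange(hsv,(172,140,50),(180,255,255))
r[:205]=0;r[245:]=0;r[:,:285]=0;r[:,325:]=0
P=np.argwhere(r)[:,::-1];print(len(P),P.mean(0) if len(P) else 0,P.min(0),P.max(0))
for z in(.012,.014,.026):print(z,proj(s,fx(.112,0,z)))
cv2.imwrite('pics/pin.png',cv2.resize(q[190:260,260:350],None,fx=7,fy=7,interpolation=cv2.INTER_CUBIC))
E
```

```text
t 8.68 p [0.6068 0.0235 0.1037] F [ 0.4 -1.  -4. ] w 0.0214
axes x,y,z rows [[-0.988, 0.156, -0.01], [0.156, 0.988, 0.001], [0.01, -0.001, -1.0]] q [-0.15  0.65  1.59  0.    0.89 -1.56]
jaw now 81.0 turn about tool z 0.2 tilt fix (tool rv deg) [0.04 0.58 0.24]
shift cur axes mm [  93.4 -350.8    2.5] final axes mm [  91.9 -351.2    3.7]Traceback (most recent call last):
  File "<stdin>", line 6, in <module>
    return umr_minimum(a, axis, None, out, keepdims, initial, where)
ValueError: zero-size array to reduction operation minimum which has no identity
```

Emit:
drive_tool(series=[[0.0131, -0.0502, 0, 0, 0.5, 0, 0], [0.0131, -0.0502, 0, 0, 0, 0, 0], [0.0131, -0.0502, 0, 0, 0, 0, 0], [0.0131, -0.0502, 0, 0, 0, 0, 0], [0.0131, -0.0502, 0, 0, 0, 0, 0]])

```text
time: 9.35
position: [0.4987, -0.2149, 0.0998]
tool_rot: [0.078, 0.997, 0.001, -0.004]
ft_force: [0.3, -1.2, -4.3]
grip_width: 0.0218
```

Emit:
drive_tool(series=[[0.0131, -0.0502, 0, 0, 0, 0, 0], [0.0131, -0.0502, 0, 0, 0, 0, 0], [0, 0, 0, 0, 0, 0, 0], [0, 0, 0, 0, 0, 0, 0]])

```text
time: 9.85
position: [0.4578, -0.3083, 0.1004]
tool_rot: [0.079, 0.997, 0.002, -0.004]
ft_force: [0.9, -0.2, -4.0]
grip_width: 0.0216
```

```bash
python3 - <<'E'
from h import *
obs()
q,d=robot.camera('top');s=robot.camera_model('top')
w,_=robot.camera('scene')
hsv=cv2.cvtColor(q,cv2.COLOR_BGR2HSV);r=cv2.inRange(hsv,(0,140,40),(8,255,255))|cv2.inRange(hsv,(172,140,40),(180,255,255))
r[:,:235]=0;r[:,290:]=0
P=np.argwhere(r)[:,::-1];print(len(P),P.mean(0))
for z in(.012,.026):print(z,proj(s,fx(.112,0,z)))
print(np.round(d[180:190,255:268],4))
print('depth pred z=.012,.026', [ (s['R']@fx(.112,0,z)+s['t'])[2] for z in(.012,.026)])
A=cv2.resize(q[130:310,180:350],(400,424),interpolation=cv2.INTER_CUBIC);B=cv2.resize(w[150:362,110:310],(400,424))
cv2.imwrite('pics/pin2.png',np.hstack([A,B]))
E
```

```text
t 9.85 p [ 0.4578 -0.3083  0.1004] F [ 0.9 -0.2 -4. ] w 0.0216
axes x,y,z rows [[-0.988, 0.157, 0.008], [0.157, 0.988, 0.003], [-0.008, 0.004, -1.0]] q [-0.79  0.61  1.72 -0.    0.83 -2.2 ]
0 [nan nan]
0.012 [[260.42226325 185.37054391]]
0.026 [[260.41530589 184.7311625 ]]
[[1.1115 1.1099 1.1088 1.1069 1.1081 1.1055 1.1099 1.1071 1.1107 1.1117
  1.1063 1.1103 1.1088]
 [1.1067 1.1089 1.1099 1.1089 1.103  1.1093 1.1067 1.1094 1.1083 1.1092
  1.108  1.1076 1.1077]
 [1.109  1.1046 1.1055 1.1099 1.1123 1.1071 1.1065 1.1075 1.1051 1.1125
  1.1035 1.1091 1.1092]
 [1.1104 1.1069 1.1076 1.1074 1.1062 1.108  1.1074 0.     1.1084 1.1103
  1.1133 1.1091 1.1097]
 [1.1042 1.1068 1.1061 1.1035 1.1099 1.1057 1.1077 1.1105 1.1079 1.1052
  0.     1.1114 1.1064]
 [1.1072 1.1082 1.1085 1.107  1.1057 1.1068 1.1091 1.1076 0.     1.1102
  1.1091 1.1079 1.1082]
 [1.1095 1.1071 1.1068 1.1129 1.1055 1.1075 1.1064 1.1056 1.1054 1.1096
  1.1099 1.1064 0.    ]
 [1.1086 1.1062 1.1044 1.1066 1.1062 1.1103 1.1091 1.1065 1.1071 1.1057
  1.1082 1.1066 1.1074]
 [1.1047 1.1052 1.1066 1.1085 1.1082 1.1094 1.1066 1.1036 1.1082 1.1055
  1.1108 1.1053 1.1064]
 [1.1079 1.1079 1.106  1.104  1.1077 1.1094 1.1063 1.1073 1.1067 1.1084
  1.1118 1.1076 1.1054]]
depth pred z=.012,.026 [np.float64(1.1076198037096034), np.float64(1.0936524791421955)]<stdin>:7: RuntimeWarning: Mean of empty slice.
  ret = um.true_divide(
```

View pics/pin2.png

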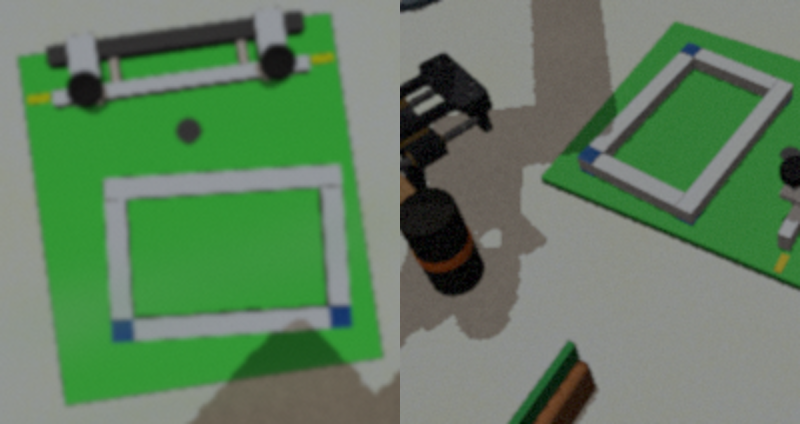

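In the top crop only a grey collar remains at the pin spot (188,130) and the depth there equals the plate's, so the pin is flush. Now I'll set the mallet down.

Emit:
drive_tool(series=[[0, 0, 0.04, 0, -0.3, 0, 0], [0, 0, 0.022, 0, 0, 0, 0], [0, 0, 0.004, 0, 0, 0, 0], [0, 0, 0.002, 0, 0, 0, 0], [0, 0, 0, 0, 0, 0, 0]])

```text
time: 10.58
position: [0.4595, -0.3096, 0.035]
tool_rot: [0.078, 0.997, -0.001, 0.001]
ft_force: [0.8, -0.0, -3.8]
grip_width: 0.0216
```

Emit:
drive_tool(series=[[0, 0, 0.0015, 0, 0, 0, 0], [0, 0, 0, 0, 0, 0, 0]])

```text
time: 10.82
position: [0.4591, -0.3099, 0.0333]
tool_rot: [0.078, 0.997, -0.0, 0.001]
ft_force: [0.7, 0.1, -2.3]
grip_width: 0.0214
```

Emit:
drive_tool(series=[[0, 0, 0.001, 0, 0, 0, 0], [0, 0, 0.0007, 0, 0, 0, 0], [0, 0, 0, 0, 0, 0, 0]], squeeze=20)

```text
time: 11.2
position: [0.4585, -0.3098, 0.0317]
tool_rot: [0.078, 0.997, -0.0, 0.0]
ft_force: [-3.1, -0.5, 4.5]
grip_width: 0.0218
```

Emit:
drive_tool(series=[[0, 0, 0, 0, 0, 0, 0.35], [0, 0, 0, 0, 0, 0, 0.45], [0, 0, 0, 0, 0, 0, 0.6], [0, 0, 0, 0, 0, 0, 0.6]])

```text
time: 11.7
position: [0.4588, -0.3094, 0.0309]
tool_rot: [0.078, 0.997, 0.0, 0.0]
ft_force: [-0.0, 0.1, 0.3]
grip_width: 0.0489
```

Emit:
drive_tool(series=[[0, 0, -0.03, 0, 0, 0, 0.6], [0, 0, -0.05, 0, 0, 0, 0.6], [0, 0, -0.05, 0, 0, 0, 0.6], [0, 0, 0, 0, 0, 0, 0.6]])

```text
time: 12.2
position: [0.461, -0.3115, 0.1651]
tool_rot: [0.078, 0.997, -0.003, 0.004]
ft_force: [-0.9, -0.0, -0.4]
grip_width: 0.052
```

```bash
python3 - <<'E'
from h import *
# near rail centre: frame at fixture (-6.1,-19), yaw 4.16
a=np.radians(4.2);c=np.array([.5562,-.0249]);n=c-.065*np.array([np.cos(a),np.sin(a)]);print('near rail',n)
to(n[0],n[1],.15,4.2)
E
```

```text
near rail [ 0.49137456 -0.02966048]
t 12.2 p [ 0.461  -0.3115  0.1651] F [-0.9 -0.  -0.4] w 0.052
axes x,y,z rows [[-0.988, 0.156, -0.008], [0.156, 0.988, -0.006], [0.007, -0.007, -1.0]] q [-0.8   0.51  1.67  0.    0.95 -2.21]
jaw now 81.0 turn about tool z 76.8 tilt fix (tool rv deg) [2.000e-02 6.000e-01 7.684e+01]
shift cur axes mm [ 14.  283.2  13.4] final axes mm [278.9  50.9  15.1]
```

Emit:
drive_tool(series=[[0.0028, 0.0566, 0, 0, 0, 0, 0.7], [0.0028, 0.0566, 0, 0, 0, 0, 0.7], [0.0028, 0.0566, 0, 0, 0, 0, 0.7], [0.0028, 0.0566, 0, 0, 0, 0, 0.7], [0.0028, 0.0566, 0, 0, 0, 0, 0.7]])

```text
time: 12.82
position: [0.4883, -0.0258, 0.16]
tool_rot: [0.078, 0.997, 0.0, -0.001]
ft_force: [0.4, -0.1, -0.5]
grip_width: 0.0608
```

Emit:
drive_tool(series=[[0, 0, 0, 0, 0, 9.6, 0.7], [0, 0, 0, 0, 0, 9.6, 0.7], [0, 0, 0, 0, 0, 9.6, 0.7], [0, 0, 0, 0, 0, 9.6, 0.7], [0, 0, 0, 0, 0, 9.6, 0.7]])

```text
time: 13.45
position: [0.4881, -0.0274, 0.1599]
tool_rot: [0.479, 0.878, -0.0, -0.001]
ft_force: [-0.7, -0.3, -0.7]
grip_width: 0.0606
```

Emit:
drive_tool(series=[[0, 0, 0, 0, 0, 9.6, 0.7], [0, 0, 0, 0, 0, 9.6, 0.7], [0, 0, 0, 0, 0, 9.6, 0.7], [0, 0, 0, 0, 0, 0, 0.7], [0, 0, 0, 0, 0, 0, 0.7]])

```text
time: 14.08
position: [0.4886, -0.0276, 0.1604]
tool_rot: [0.68, 0.734, -0.0, -0.001]
ft_force: [-0.1, 0.4, -0.1]
grip_width: 0.0609
```

```bash
python3 - <<'E'
from h import *
to(.4914,-.0297,.016,4.2)
p,d=robot.camera('wrist');m=robot.camera_model('wrist')
cv2.imwrite('pics/w3.png',p)
print('near rail outer/inner/center proj',[proj(m,[x,-.0297,.034])[0].round(0) for x in(.4814,.4914,.5014)])
q,_=robot.camera('scene');cv2.imwrite('pics/sc3.png',q)
E
```

```text
t 14.07 p [ 0.4886 -0.0276  0.1604] F [-0.1  0.4 -0.1] w 0.0609
axes x,y,z rows [[-0.076, 0.997, 0.0], [0.997, 0.076, -0.001], [-0.001, 0.0, -1.0]] q [-0.29  0.44  1.83 -0.    0.87 -0.36]
jaw now 4.4 turn about tool z 0.2 tilt fix (tool rv deg) [-0.07 -0.03  0.16]
shift cur axes mm [ -2.4   2.8 144.4] final axes mm [ -2.3   2.7 144.4]
near rail outer/inner/center proj [array([275., 200.]), array([287., 201.]), array([299., 202.])]
```

View pics/w3.png

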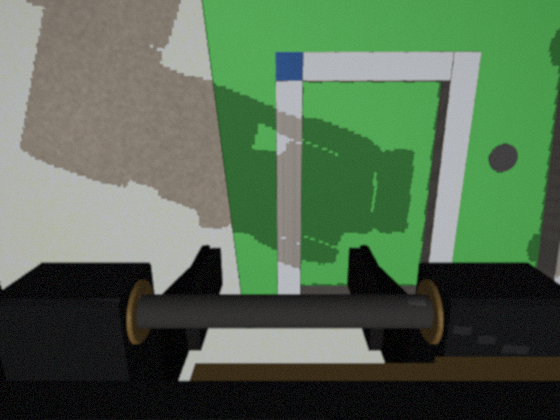

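The near rail sits at columns 277–301 at row 200, within 2 px of the prediction, and parallel to the jaws' width. I'll descend and grip.

Emit:
drive_tool(series=[[-0.0023, 0.0035, 0.05, 0, 0, 0, 0.7], [0, 0, 0.05, 0, 0, 0, 0.7], [0, 0, 0.03, 0, 0, 0, 0.7], [0, 0, 0.01, 0, 0, 0, 0.7], [0, 0, 0, 0, 0, 0, 0.7]])

```text
time: 14.8
position: [0.4927, -0.0298, 0.0209]
tool_rot: [0.68, 0.733, -0.0, -0.0]
ft_force: [0.1, -0.9, 0.3]
grip_width: 0.061
```

Emit:
drive_tool(series=[[0, 0, 0.003, 0, 0, 0, 0.4], [0, 0, 0, 0, 0, 0, 0.3], [0, 0, 0, 0, 0, 0, 0.2], [0, 0, 0, 0, 0, 0, 0.1], [0, 0, 0, 0, 0, 0, 0]], squeeze=10)

```text
time: 15.42
position: [0.4926, -0.0297, 0.0182]
tool_rot: [0.68, 0.733, -0.0, -0.0]
ft_force: [0.5, -0.4, 2.7]
grip_width: 0.02
```

Emit:
drive_tool(series=[[0, 0, 0, 0, 0, 0, 0], [0, 0, 0, 0, 0, 0, 0], [0, 0, 0, 0, 0, 0, 0]], squeeze=30)

```text
time: 15.8
position: [0.4926, -0.0297, 0.0182]
tool_rot: [0.68, 0.733, -0.0, -0.0]
ft_force: [-1.2, 0.3, 5.6]
grip_width: 0.0197
```

Emit:
drive_tool(series=[[0, 0, -0.0008, 0, 0, 0, 0], [0, 0, 0, 0, 0, -2.2, 0], [0, 0, 0, 0, 0, -2.3, 0], [0, 0, 0, 0, 0, 0, 0]])

```text
time: 16.3
position: [0.4925, -0.0297, 0.0184]
tool_rot: [0.651, 0.759, -0.0, -0.0]
ft_force: [-0.7, -0.1, -3.2]
grip_width: 0.0197
```

Emit:
drive_tool(series=[[0.0028, 0.012, 0, 0, 0, 0, 0], [0.0028, 0.014, 0, 0, 0, 0, 0], [0.0028, 0.014, 0, 0, 0, 0, 0], [0.0028, 0.014, 0, 0, 0, 0, 0], [0.0027, 0.012, 0, 0, 0, 0, 0]])

```text
time: 16.92
position: [0.5569, -0.0055, 0.0187]
tool_rot: [0.651, 0.759, 0.0, 0.0]
ft_force: [-0.6, -0.0, -3.8]
grip_width: 0.02
```

Emit:
drive_tool(series=[[0, 0.006, 0, 0, 0, 0, 0], [0, 0, 0, 0, 0, 0, 0], [0, 0, 0, 0, 0, 0, 0]])

```text
time: 17.3
position: [0.5612, -0.0051, 0.0188]
tool_rot: [0.651, 0.759, -0.0, -0.0]
ft_force: [-0.9, -0.4, -3.2]
grip_width: 0.0198
```

```bash
python3 - <<'E'
from h import *
o=obs();th=np.radians(FY);r=o['position'][:2]-FO;print('TCP fixture mm',1e3*(r@[np.cos(th),np.sin(th)]),1e3*(r@[-np.sin(th),np.cos(th)]),o['moment'])
q,_=robot.camera('top')
cv2.imwrite('pics/t4.png',cv2.resize(q[130:270,180:350],None,fx=4.25,fy=4.25,interpolation=cv2.INTER_CUBIC))
E
```

```text
t 17.3 p [ 0.5612 -0.0051  0.0188] F [-0.9 -0.4 -3.2] w 0.0198
axes x,y,z rows [[-0.152, 0.988, 0.0], [0.988, 0.152, -0.001], [-0.001, 0.0, -1.0]] q [-0.21  0.75  1.73 -0.    0.66 -0.36]
TCP fixture mm 1.8459692338863196 -0.21205803406405593 [-0.14490601  0.20863325  0.02667532]
```

View pics/t4.png

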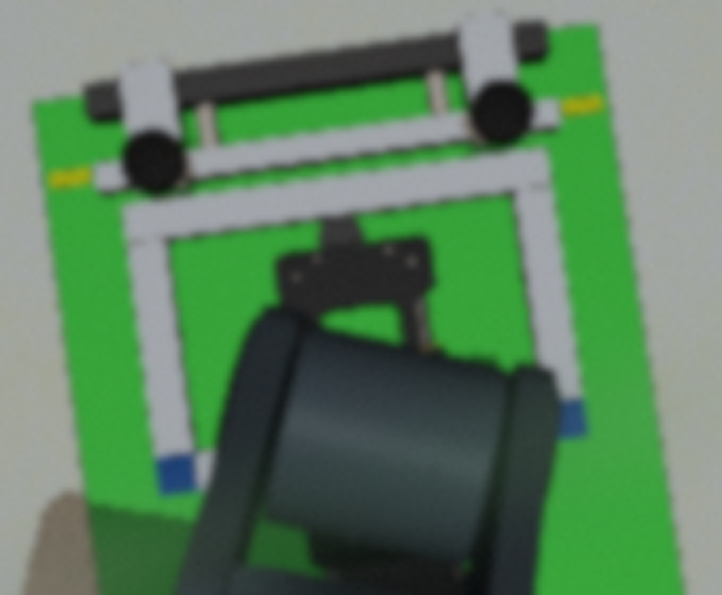

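Crop is 4.25×, offset (180,130). Frame far corners are at (123,207) and (548,152); bar ends are at about (97,192) and (559,127). The gap is a few mm and even. Computing the residual yaw and offset.

```bash
python3 - <<'E'
from h import *
m=robot.camera_model('top');k=lambda l:np.array(l)/4.25+[180,130]
th=np.radians(FY);A=np.array([[np.cos(th),np.sin(th)],[-np.sin(th),np.cos(th)]])
f=lambda l,z:np.round(1e3*(at_z(m,k(l),z)[:,:2]-FO)@A.T,1)
print('frame far corners',f([(123,207),(548,152)],.034),'near corners',f([(160,493),(587,434)],.034))
print('bar front top ends',f([(97,192),(559,127)],.038),'marks',f([(70,178),(583,104)],.012))
print('side rail left in',f([(123,207),(160,493)],.034))
E
```

```text
frame far corners [[ 139.5  108.8]
 [ 137.8 -110.5]] near corners [[  -7.3  109.5]
 [  -8.  -109.3]]
bar front top ends [[ 148.4  120.5]
 [ 149.3 -117.5]] marks [[ 161.1  136.1]
 [ 163.2 -134.9]]
side rail left in [[139.5 108.8]
 [ -7.3 109.5]]
```

Emit:
drive_tool(series=[[0.001, 0, 0.0005, 0, 0, -0.5, 0], [0, 0.004, 0, 0, 0, 0, 0], [0, 0.003, 0, 0, 0, 0, 0], [0, 0, 0, 0, 0, 0, 0]])

```text
time: 17.85
position: [0.5691, -0.003, 0.0184]
tool_rot: [0.648, 0.762, 0.0, 0.0]
ft_force: [0.0, 0.9, -3.5]
grip_width: 0.0198
```

Emit:
drive_tool(series=[[0, 0.003, 0, 0, 0, 0, 0], [0, 0.003, 0, 0, 0, 0, 0], [0, 0, 0, 0, 0, 0, 0]])

```text
time: 18.23
position: [0.5733, -0.0018, 0.0183]
tool_rot: [0.648, 0.762, -0.001, -0.001]
ft_force: [-4.1, -1.0, 0.8]
grip_width: 0.02
```

```bash
cat >> h.py <<'E'
def rep():
    o=obs();th=np.radians(FY);A=np.array([[np.cos(th),np.sin(th)],[-np.sin(th),np.cos(th)]])
    print('TCP fix mm',np.round(1e3*A@(o['position'][:2]-FO),2),'F fix',np.round(A@o['ft_force'][:2],2),'M',np.round(o['moment'],3))
    return o
E
python3 -c "
from h import *
rep()"
```

```text
t 18.23 p [ 0.5733 -0.0018  0.0183] F [-4.1 -1.   0.8] w 0.02
axes x,y,z rows [[-0.16, 0.987, 0.001], [0.987, 0.16, -0.002], [-0.002, 0.0, -1.0]] q [-0.2   0.76  1.7  -0.    0.68 -0.36]
TCP fix mm [14.34  1.21] F fix [-4.17 -0.39] M [-0.191  0.655 -0.142]
```

Contact is made (4.2 N, consistent with a contact point at TCP x ≈ 10.1 mm), with pressure biased slightly right. I'll advance with a small clockwise trim.

Emit:
drive_tool(series=[[0, 0.002, 0, 0, 0, 0.2, 0], [0, 0.002, 0, 0, 0, 0, 0], [0, 0.002, 0, 0, 0, 0, 0], [0, 0, 0, 0, 0, 0, 0], [0, 0, 0, 0, 0, 0, 0]])

```text
time: 18.85
position: [0.5769, -0.0011, 0.0182]
tool_rot: [0.649, 0.761, -0.002, -0.003]
ft_force: [-9.2, -2.0, 2.8]
grip_width: 0.0198
```

```bash
python3 -c "
from h import *
rep()"
```

```text
t 18.85 p [ 0.5769 -0.0011  0.0182] F [-9.2 -2.   2.8] w 0.0198
axes x,y,z rows [[-0.158, 0.987, 0.001], [0.987, 0.158, -0.007], [-0.007, 0.0, -1.0]] q [-0.19  0.76  1.69 -0.    0.7  -0.35]
TCP fix mm [18.06  1.33] F fix [-9.42 -0.54] M [-0.498  1.19  -0.045]
```

Emit:
drive_tool(series=[[0, 0.002, -0.0003, 0, 0, 0.05, 0], [0, 0.002, 0, 0, 0, 0, 0], [0, 0, 0, 0, 0, 0, 0], [0, 0, 0, 0, 0, 0, 0]])

```text
time: 19.35
position: [0.5793, -0.0007, 0.0182]
tool_rot: [0.649, 0.761, -0.003, -0.004]
ft_force: [-11.0, -3.6, 4.6]
grip_width: 0.0196
```

```bash
python3 - <<'E'
from h import *
rep()
q,_=robot.camera('top');s,_=robot.camera('scene')
a=cv2.resize(q[130:200,180:350],None,fx=4.7,fy=4.7,interpolation=cv2.INTER_CUBIC)
b=cv2.resize(s[170:300,270:400],(260,260),interpolation=cv2.INTER_CUBIC)
c=np.zeros((600,800,3),np.uint8);c[:a.shape[0],:a.shape[1]]=a;c[335:595,:260]=b
m=robot.camera_model('top')
cv2.imwrite('pics/t5.png',c)
cv2.imwrite('pics/t5raw.png',q)
E
```

```text
t 19.35 p [ 0.5793 -0.0007  0.0182] F [-11.   -3.6   4.6] w 0.0196
axes x,y,z rows [[-0.158, 0.987, 0.002], [0.987, 0.158, -0.01], [-0.01, -0.0, -1.0]] q [-0.19  0.77  1.68 -0.    0.71 -0.35]
TCP fix mm [20.48  1.38] F fix [-11.4   -1.83] M [-0.714  1.415 -0.016]
```

View pics/t5.png

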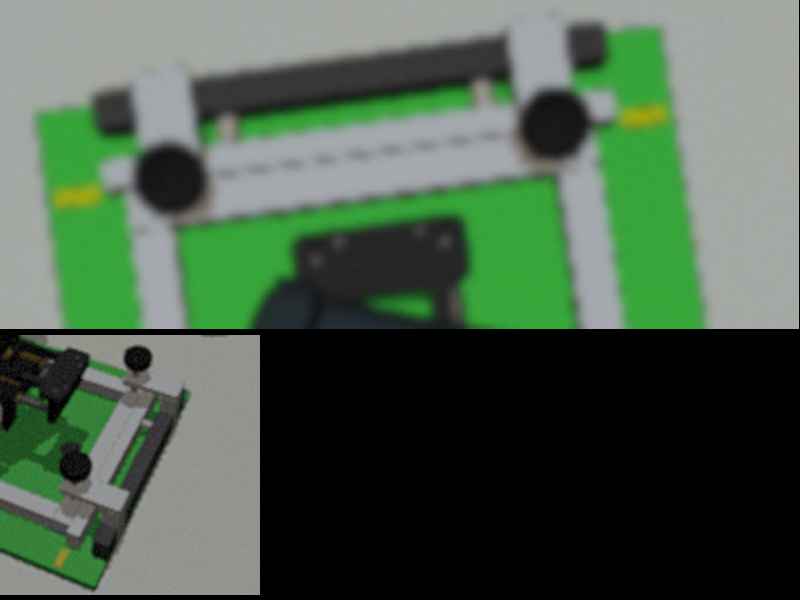

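The dark joint line between rail and bar runs evenly from (228,174) to (500,135), parallel to the line of yellow marks, (78,197) to (643,116). So contact is square, and I'll compute the bar's position.

```bash
python3 - <<'E'
from h import *
m=robot.camera_model('top');k=lambda l:np.array(l)/4.7+[180,130]
q=cv2.imread('pics/t5raw.png')
hsv=cv2.cvtColor(q,cv2.COLOR_BGR2HSV);r=cv2.inRange(hsv,(18,150,80),(35,255,255))
n,l,st,c=cv2.connectedComponentsWithStats(r)
M=[c[i] for i in range(1,n) if st[i,4]>8 and 185<c[i][0]<330 and c[i][1]<190];print(M)
M=np.array(sorted(M,key=lambda p:p[0]))[[0,-1]]
W=at_z(m,M,.012)[:,:2]
mid=W.mean(0);u=W[0]-W[1];u/=np.linalg.norm(u);nrm=np.array([u[1],-u[0]])
print('marks yaw',np.degrees(np.arctan2(nrm[1],nrm[0])),'origin est',mid-.162*nrm, 'dist',np.linalg.norm(W[0]-W[1]))
for z in(.034,.038):
    L=at_z(m,k([(228,174),(364,154.5),(500,135)]),z)[:,:2]-mid
    print(z,'bar face minus marks mm',np.round(1e3*L@nrm,1))
E
```

```text
[array([316.72222222, 154.22222222]), array([196.27777778, 171.33333333])]
marks yaw 9.170443385294702 origin est [ 0.56038653 -0.00474093] dist 0.27030582466394604
0.034 bar face minus marks mm [-3.8 -3.7 -3.6]
0.038 bar face minus marks mm [-4.4 -4.3 -4.2]
```

```bash
cat >> h.py <<'E'
def travel(q):
    m=robot.camera_model('top');p=cv2.imread('pics/top0.png')
    def edge(im):
        g=cv2.GaussianBlur(im[:,:,2].astype(float),(5,3),0);E=[]
        for c in range(236,275):
            col=g[146:172,c];i=np.argmax(col>95);E.append((c,146+i-1+(95-col[i-1])/(col[i]-col[i-1])))
        return np.array(E)
    a,b=[at_z(m,edge(i),.036)[:,:2] for i in(p,q)]
    a=np.c_[a];n=np.array([np.cos(np.radians(9.1)),np.sin(np.radians(9.1))])
    d=1e3*(b-a)@n/1.0;print('bar travel mm',np.median(d),'spread',np.percentile(d,[10,90]),'by thirds',[np.round(np.median(x),2) for x in np.array_split(d,3)])
E
python3 - <<'E'
from h import *
p=cv2.imread('pics/top0.png');q=cv2.imread('pics/t5raw.png')
print(p[144:172:1,255,2],q[144:172,255,2])
travel(q)
E
```

```text
[ 43  42  44  42  39  32  20  22  31  38  40  40  41  42  41  49  72 104
 123 130 130 129 117  91  57  41  39  41] [ 58  57  57  57  52  41  28  26  41  49  56  80 120 151 163 164 163 155
 140 141 156 163 165 165 164 164 162 150]
bar travel mm 11.35563323911012 spread [11.02275246 11.77507942] by thirds [np.float64(11.33), np.float64(11.34), np.float64(11.49)]
```

```bash
sed -i 's/col=g\[146:172,c\];i=np.argmax(col>95);E.append((c,146+i-1+(95-col\[i-1\])/(col\[i\]-col\[i-1\])))/col=g[152:172,c];t=(np.percentile(col[:4],50)+np.percentile(col,80))\/2;i=np.argmax(col>t);E.append((c,152+i-1+(t-col[i-1])\/(col[i]-col[i-1])))/' h.py; python3 -c "
from h import *
travel(cv2.imread('pics/t5raw.png'))"
```

```text
bar travel mm 11.35563323911012 spread [11.02275246 11.77507942] by thirds [np.float64(11.33), np.float64(11.34), np.float64(11.49)]sed: -e expression #1, char 102: unknown option to 's'
```

Emit:
drive_tool(series=[[0, 0.0015, -0.0004, 0, 0, 0, 0], [0, 0.001, 0, 0, 0, 0, 0], [0, 0, 0, 0, 0, 0, 0], [0, 0, 0, 0, 0, 0, 0]])

```text
time: 19.95
position: [0.5807, -0.0004, 0.0182]
tool_rot: [0.649, 0.761, -0.004, -0.005]
ft_force: [-12.8, -4.0, 2.1]
grip_width: 0.02
```

```bash
python3 -c "
from h import *
rep()
travel(np.mean([robot.camera('top')[0] for _ in range(5)],0).astype(np.uint8))
rep()"
```

```text
t 19.95 p [ 5.807e-01 -4.000e-04  1.820e-02] F [-12.8  -4.    2.1] w 0.02
axes x,y,z rows [[-0.158, 0.987, 0.002], [0.987, 0.158, -0.013], [-0.013, -0.0, -1.0]] q [-0.19  0.77  1.67 -0.    0.71 -0.35]
TCP fix mm [21.83  1.41] F fix [-13.25  -1.94] M [-0.899  1.58  -0.002]
bar travel mm 12.6298516342404 spread [12.50162048 12.80348649] by thirds [np.float64(12.59), np.float64(12.56), np.float64(12.78)]
t 20.2 p [ 5.806e-01 -4.000e-04  1.820e-02] F [-12.4  -4.4   3.2] w 0.02
axes x,y,z rows [[-0.158, 0.987, 0.002], [0.987, 0.158, -0.013], [-0.013, -0.0, -1.0]] q [-0.19  0.77  1.67 -0.    0.71 -0.35]
TCP fix mm [21.82  1.45] F fix [-12.89  -2.42] M [-0.913  1.605  0.023]
```

```bash
python3 - <<'E'
s=open('h.py').read().split('\n')
for i,l in enumerate(s):
    if 'col=g[' in l: s[i]="            col=g[153:172,c];t=(col[:4].min()+np.percentile(col[:12],90))/2 if 0 else (np.sort(col)[2]+col[:13].max())/2;i=np.argmax(col>t);E.append((c,153+i-1+(t-col[i-1])/(col[i]-col[i-1])))"
open('h.py','w').write('\n'.join(s).replace("(col[:4].min()+np.percentile(col[:12],90))/2 if 0 else ",""))
E
python3 - <<'E'
from h import *
travel(cv2.imread('pics/t5raw.png'))
q=np.mean([robot.camera('top')[0] for _ in range(3)],0).astype(np.uint8);cv2.imwrite('pics/t6raw.png',q)
travel(q);print(q[150:172,255,2])
F=[];
for _ in range(8):
    robot.camera('wrist');F.append(robot.get_obs()['ft_force'])
print(np.mean(F,0))
c=cv2.resize(q[135:185,180:340],None,fx=5,fy=5,interpolation=cv2.INTER_CUBIC)
s,_=robot.camera('scene');s=cv2.resize(s[140:340,90:410],(528,330));o=np.zeros((590,800,3),np.uint8);o[:250]=c;o[255:585,:528]=s
cv2.imwrite('pics/t6.png',o)
E
```

```text
bar travel mm 8.791753060223478 spread [7.84298221 9.70391513] by thirds [np.float64(9.55), np.float64(8.79), np.float64(7.93)]
bar travel mm 9.571426528631891 spread [ 8.86490166 10.72257155] by thirds [np.float64(10.68), np.float64(9.53), np.float64(9.18)]
[ 27  26  40  51  65  95 132 157 163 164 161 154 151 156 161 164 165 165
 165 163 152 121]
[-12.25035499  -4.55784708   2.73080453]
```

View pics/t6.png

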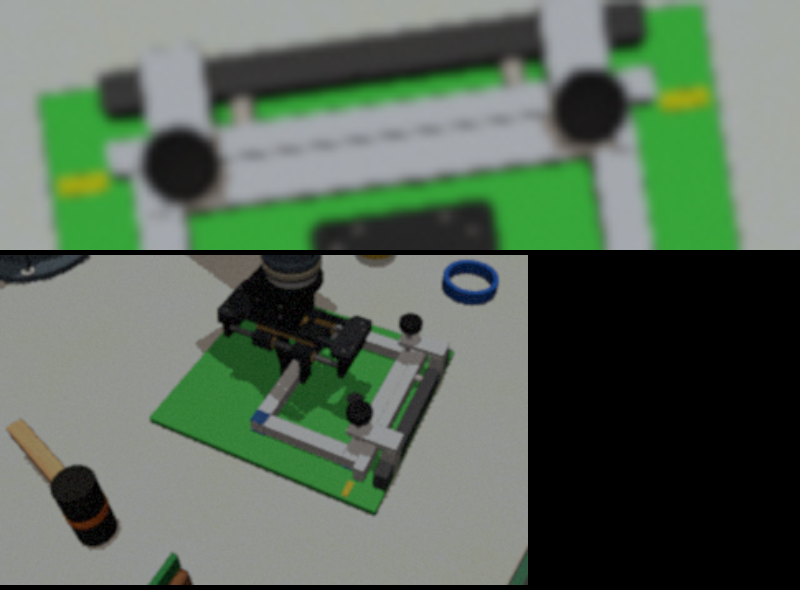

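Square contact is confirmed in the picture: an even joint line, parallel to the marks. The mallet stands on the bench away from the fixture. My travel estimates are 10.3–11.2 mm by image and about 12.8 N including frame friction, so I'll advance slightly.

Emit:
drive_tool(series=[[-0.0005, 0.0012, 0, 0, 0, 0, 0], [0, 0, 0, 0, 0, 0, 0], [0, 0, 0, 0, 0, 0, 0], [0, 0, 0, 0, 0, 0, 0]])

```text
time: 21.3
position: [0.581, -0.0004, 0.0182]
tool_rot: [0.649, 0.761, -0.005, -0.006]
ft_force: [-12.5, -3.9, 4.8]
grip_width: 0.0203
```

```bash
python3 - <<'E'
from h import *
F=[]
for _ in range(10):
    q=robot.camera('top')[0];F.append(robot.get_obs()['ft_force'])
F=np.mean(F,0);print('mean F',F,'along fixture x',F[:2]@[np.cos(.159),np.sin(.159)])
rep();p=cv2.imread('pics/top0.png')
def e(im,lo,hi,c):
    g=cv2.GaussianBlur(im[:,:,2].astype(float),(7,1),0)[152:170,c];t=(lo+hi)/2;i=np.argmax(g>t);return 152+i-1+(t-g[i-1])/(g[i]-g[i-1])
d=[(e(p,41,130,c)-e(q,56,163,c))*2.17*.988 for c in range(240,272,3)];print('travel mm',np.round(d,1),np.median(d))
E
```

```text
mean F [-13.34214435  -4.4153252    4.07116723] along fixture x -13.87293038933158
t 21.8 p [ 5.811e-01 -4.000e-04  1.820e-02] F [-13.4  -4.4   2.7] w 0.0194
axes x,y,z rows [[-0.158, 0.987, 0.003], [0.987, 0.158, -0.014], [-0.014, 0.0, -1.0]] q [-0.19  0.77  1.67 -0.    0.72 -0.35]
TCP fix mm [22.24  1.41] F fix [-13.89  -2.27] M [-0.742  1.806  0.039]
travel mm [11.4 11.1 11.2 11.3 11.1 11.4 11.  11.4 11.3 11.1 11.4] 11.320214893014164
```

```bash
python3 -c "
from rig import robot
print(robot.hand_in())"
```

```text
the job is handed in; nothing more can be done
None
```

I finished both parts and handed the job in at about 22 s. The arm is still gripping the frame and pressing it against the fence bar.

- **Pin:** I pressed it down with the mallet until the head bottomed on the plate, at about 17 N. In the top view no red shows, and the depth there matches the plate.
- **Mallet:** It is standing upright on its head on the bench, at about its original spot and clear of the fixture.
- **Frame:** I gripped the near rail, straightened the frame and slid it over the pin onto the bar. The joint line with the bar is even and parallel to the yellow marks. Turning moment on the grip is close to zero, and the frame is about 1–2 mm off centre.
- **Press:** The last checks disagree slightly. The image gives about 11.3 mm of bar travel, where 12 mm is the goal. The wrist force along the fixture is about 13.9 N, which includes some frame friction (my guess is about 1 N) and possibly some sensor offset. There is also about 2 N sideways and 3–4 N downward on the frame. No force reading went above about 18 N.
- **Other items:** The arm's paths stayed clear of the ink jar, tape roll and squeegee. I did not measure their positions again at the end.

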